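Fit the keyed selector handle into the harness tester and set it

ROBOT

A 6-joint arm with a two-finger parallel gripper is mounted at the origin on the work surface. World frame = base frame: x ahead of the robot, y to its left, z up, the work surface at z = 0. Lengths are in m, angles in degrees, forces in N, time in s.
With the tool pointing down it reaches from about 0.3 to 0.75 m from the base axis. Payload 8.5 kg.
Tool frame: the origin (TCP) lies between the finger pads; the fingertips stand 22 mm ahead of it and the grasp point (between the pads) lies 3 mm ahead of it (env.nose_length is the distance from the TCP to the fingertips, in m); z points along the fingers, x is the direction in which the jaws open and shut, and the axes are right-handed (so a half turn about z gives the same grasp; the last joint's range is limited). The gripper opens to 85 mm and grips with 20 to 120 N. Pads are 22 mm wide; open, the fingers measure 114 mm over their backs; the gripper's body (76 mm by 85 mm) begins 54 mm behind the grasp point. The pads swing forward as they close: fully open they stand 13 mm farther back than shut.
Start: joints at [-80.575, 21.807, 74.336, -0, 83.858, -12.336], TCP at [0.204, -0.511, 0.253] pointing down, gripper open.
Joint ranges: [-178.18, 178.18], [-50.72, 133.34], [12.68, 142.11], [-81.47, 261.47], [9.98, 163.14], [-165.26, 165.26]. Speed limits (degrees/s): [136.94, 136.94, 180, 180, 180, 180].

INTERFACE

Orientations are given as a 3x3 rotation matrix whose columns are the frame's x, y, z axes.
In Python, from rig import env gives the robot as it stands.
- The arm moves only by the tool arm_command, never from a script. Its argument "steps" is a list of rows, each an object with "delta_pos": the shift along the world's x, y, z in mm, a list of three; "dr": the turn, a rotation vector about the world's x, y, z in degrees, a list of three. In form: [{"delta_pos": [dx, dy, dz], "dr": [wx, wy, wz]}, ...]. A call has 1 to 20 rows; each row shifts and turns the commanded pose from where the row before left it; what a row does not reach is not made up. A row lasts 1/10 s, in which the tool goes at most 50 mm and 8.59 degrees, less where a joint would pass 70% of its speed; a pose out of reach is approached as far as the arm can. A call with a gripper value outside its range is refused whole. "grip" is the opening, from 0 (shut) to 1 (fully open), set as the call begins (left out, the last holds). The fingers move at their own pace and stop on an object; "squeeze" is the grip in N (left out, the last holds). Time passes only in rows, so rows that do not move let the fingers close. It gives the time, the measured TCP pose, the force and the opening at its end, in the units of the state.
- env.observe(): the state, without advancing time (a new reading comes with each control period).
- env.get_image(name): name is "scene" or "top" or "wrist"; returns the picture (384x512x3 uint8, blue, green, red); there is no depth.
- env.get_calibration(name): a dict with "fx", "fy", "cx", "cy" (pixels), "view" (4x4, takes a point from world to camera coordinates). Camera axes: x right, y up, looking along -z (the intrinsics and any distortion apply to the point x, -y, -z); pixel columns grow to the right and rows downward; lengths in m; the calibration is good to about 2 mm. A picture is of the moment at which its call begins: read the wrist's pose just before it. get_calibration takes no time and is no camera call; for the wrist camera it gives the pose at the moment of the call.
- env.close_job(): hands the job in, once; it reports no verdict.
The state is a dict: "time_s": time; "q": joint angles; "qvel": joint speeds; "joint_efforts": joint torques, N m; "position": TCP position; "tool_rot": TCP orientation; "ft_force": force on the tool from outside, world axes, zero at the start; "wrist_torque": the same for the moment, N m; "grip_width": finger opening in m.
Only numpy, scipy, OpenCV 4.12 (cv2) and the standard library are available. Lean on these libraries where they do the work, as an engineer would, in place of code of your own. Each camera call takes 0.05 s, during which the arm holds its last target. There are 200 camera calls.

TASK

Take the removable selector handle from its parking block and put its shaft into the turning hub on top of the harness tester: press it lightly and turn it until its key finds the keyway, then let it down fully home until the collar sits on the hub. Then turn it clockwise so that its grip lies in line with the two white ribs fore and aft of the hub, and let go. Never force it (keep the push on the tester under 30 N), and leave the other things on the bench where they are.

Things in the scene. Friction and masses are not known exactly. Their poses are not given: they have to be found in the camera images.
- handle: loose steel-shafted selector handle, about 140 g, standing upright in the parking block. Origin: centre of the shaft's lower end, z up the shaft. Going up: tapered nose (9.6 mm wide at the end, full width at 6 mm), shaft 16 mm in diameter to 32 mm, collar 39 mm across at 32 to 36 mm, black grip bar at 36 to 70 mm, 44 mm long (along x), 12 mm thick (along y)
- handle_key (a point): on the handle: middle of its only key's lower end. The key stands out of the shaft's +x side to 15 mm from the axis, 5 mm wide, from 10 to 32 mm above the handle's origin; the lowest 10 mm of the shaft have no key
- stand: fixed grey parking block, 75 x 75 x 45 mm high, origin in the middle of its underside; the handle stands loosely in its round hole (33 mm wide, 40 mm deep), the collar resting on the block's top
- tester: fixed grey desktop harness tester, case 170 (x) x 210 (y) x 60 mm high, origin in the middle of its underside, x from its front to the row of sockets at its rear. Two white ribs on its top, 40 mm fore and aft of the hub, lie along its x: the handle is set when its grip bar lies along them (handle +x, the key's side, then points along tester +x)
- hub_mouth (a point): centre of the hub's bore at its top face, with the tester's axes (does not turn with the hub). Steel hub 44 mm across, top 62 mm above the bench; vertical bore 17.8 mm wide, 42 mm free depth; one keyway 6.5 mm wide, out to 17 mm from the axis. Collar seated: handle's origin 32 mm below this point; key resting on the hub's face: 10 mm below
- hub_rim (a point): fixed point on the tester at the hub's left rim (22 mm from the axis, tester +y). The keyway starts somewhere from 0.35 to 1.4 rad anticlockwise from above (from tester +x towards this point); seen, not measured. The hub turns stiffly (0.12 N m) about the vertical, stays where left, and its keyway can go from 1.7 rad anticlockwise to 0.3 rad clockwise of tester +x
- tape: bystander: black roll of tape lying flat, 90 mm across, 19 mm high, origin in the middle of its underside
- jar: bystander: white screw-top jar, 56 mm across, 75 mm high, origin in the middle of its underside

How it is judged:
By the outcome, as a careful person would: the job done as asked, in the order asked, and still so for the second after the job is handed in, with the robot touching nothing.
It also fails if it takes over 67 s, if anything falls off the work surface, if the arm or the gripper's body presses on something with over 40 N, if the wrist force passes 120 N, or if a joint passes its speed limit or range.

## Working session

There is one attempt and no reset: what is moved stays moved. The work goes in short steps, Python scripts to look and compute and a tool call to move; the robot and the scene stay as the last step left them, time stands still between calls to the robot, and variables do not carry over. Pictures are saved under pics/ and viewed, about 8 in all and at most 12, crops included, and the job is handed in when it is done.

Besides the shell and the picture viewer there is one more tool, called after "Emit:" in YAML: its name, and indented under it one key for each argument. arm_command: Moves the arm, as the interface text tells. Its arguments: {"type":"object","properties":{"steps":{"type":"array"},"grip":{"type":"number"},"squeeze":{"type":"number"}},"required":["steps"]}

```bash
ls; mkdir -p pics
python3 - <<'E'
from rig import env
import cv2,numpy as np
s=env.observe();print(s)
ims={n:env.get_image(n) for n in("top","scene","wrist")}
for n,i in ims.items(): cv2.imwrite(f"pics/{n}0.png",i); c=env.get_calibration(n); print(n,{k:(np.round(v,4).tolist()) for k,v in c.items()})
E
```

```text
pics
{'time_s': 0.0, 'q': array([-8.05736682e+01,  2.18417194e+01,  7.43849364e+01, -4.25662629e-04,
        8.38570513e+01, -1.23355046e+01]), 'qvel': array([-0.02031568,  0.0834211 , -0.06340963, -0.00045223, -0.01406931,
        0.0110374 ]), 'joint_efforts': array([ 4.72483691e-03, -4.48456657e+01, -2.31273168e+01,  4.92861466e-05,
        4.75325374e-03, -1.59773208e-05]), 'position': array([ 0.20386768, -0.51054416,  0.25270384]), 'tool_rot': array([[ 3.70749874e-01, -9.28732723e-01, -2.46562527e-04],
       [-9.28731656e-01, -3.70749831e-01,  1.44002670e-03],
       [-1.42881293e-03, -3.04899292e-04, -9.99998933e-01]]), 'ft_force': array([-0.18332492,  0.02572648, -0.99259529]), 'wrist_torque': array([-0.02165931, -0.01332105, -0.0273657 ]), 'grip_width': 0.08549325936250506}
top {'fx': 499.7095, 'fy': 499.7095, 'cx': 261.6145, 'cy': 198.8676, 'view': [[0.0098, -1.0, -0.0005, -0.0164], [0.9969, 0.0097, 0.0787, -0.5388], [-0.0786, -0.0013, 0.9969, -1.5573], [0.0, 0.0, 0.0, 1.0]]}
scene {'fx': 385.0339, 'fy': 385.0339, 'cx': 255.8885, 'cy': 194.336, 'view': [[0.4551, 0.8903, -0.0127, -0.2527], [-0.7283, 0.3804, 0.57, 0.3502], [0.5123, -0.2502, 0.8215, -1.3628], [0.0, 0.0, 0.0, 1.0]]}
wrist {'fx': 272.8099, 'fy': 272.8099, 'cx': 254.2366, 'cy': 188.9176, 'view': [[0.3706, -0.9288, -0.0011, -0.5487], [0.8965, 0.358, -0.261, 0.0343], [0.2428, 0.0957, 0.9654, -0.3785], [0.0, 0.0, 0.0, 1.0]]}
```

View pics/top0.png

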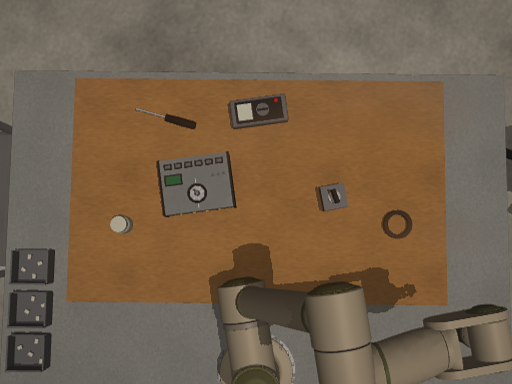

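View pics/scene0.png

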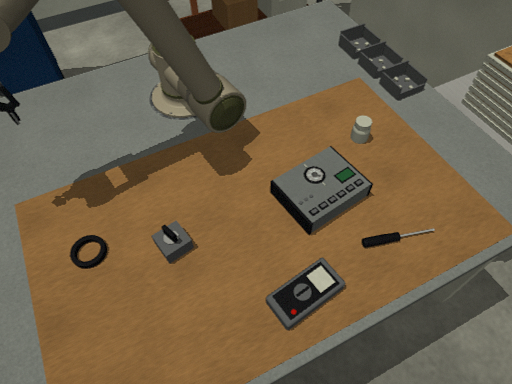

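Top view: the hub is at about (197,193), the stand and handle at (334,196), the tape at (397,224) and the jar at (120,224). Next I'll compute positions and zoom in.

```bash
cat > h.py <<'E'
import numpy as np,cv2
from rig import env
def ray(c,u,v):
    V=np.array(c["view"]);R=V[:3,:3];t=V[:3,3]
    d=R.T@np.array([(u-c["cx"])/c["fx"],-(v-c["cy"])/c["fy"],-1.0]);return -R.T@t,d
def onz(c,u,v,z):
    o,d=ray(c,u,v);return (o+d*(z-o[2])/d[2])
def proj(c,p):
    V=np.array(c["view"]);q=V[:3,:3]@np.array(p)+V[:3,3]
    return np.array([c["cx"]+c["fx"]*q[0]/-q[2],c["cy"]-c["fy"]*q[1]/-q[2]])
E
python3 - <<'E'
from h import *
c=env.get_calibration("top");im=cv2.imread("pics/top0.png")
print("hub",onz(c,197,193,.062),"grip",onz(c,334,196,.075),"jar",onz(c,120,224,.075),"tape",onz(c,397,224,.019))
a=cv2.resize(im[145:220,150:245],None,fx=6,fy=6,interpolation=cv2.INTER_CUBIC)
b=cv2.resize(im[175:220,310:356],None,fx=5,fy=5,interpolation=cv2.INTER_CUBIC)
o=np.zeros((450,800,3),np.uint8);o[:450,:570]=a;o[:225,570:800]=b
cv2.imwrite("pics/crop1.png",o)
E
```

```text
hub [0.55189389 0.18802696 0.062     ] grip [ 0.54562264 -0.23199335  0.075     ] jar [0.45386351 0.41845471 0.075     ] tape [ 0.46385363 -0.43836359  0.019     ]
```

View pics/crop1.png

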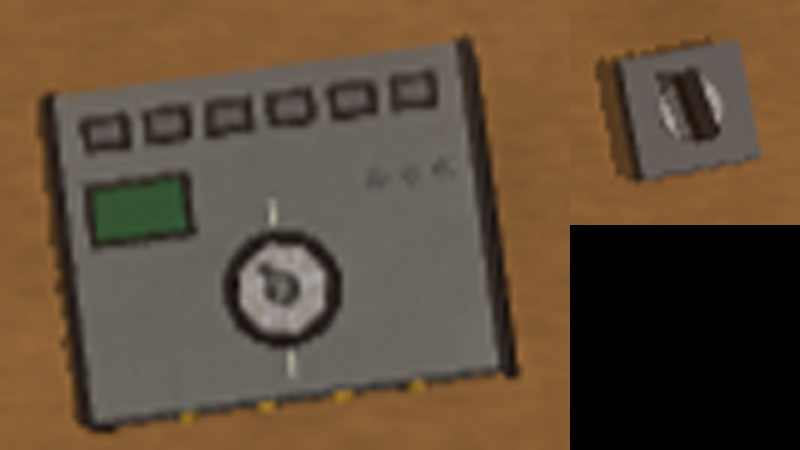

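Seen in the zoom: the tester is yawed about +8°, the keyway is at about 42° world, and the handle bar is roughly 20–30° from +x. The tool yaw already suits the bar. I'll hover over the handle.

Emit:
arm_command:
  steps:
    - {"delta_pos": [28,23,-4],"dr": [0,0,0]}
    - {"delta_pos": [28,23,-4],"dr": [0,0,0]}
    - {"delta_pos": [28,23,-4],"dr": [0,0,0]}
    - {"delta_pos": [28,23,-4],"dr": [0,0,0]}
    - {"delta_pos": [28,23,-4],"dr": [0,0,0]}
    - {"delta_pos": [28,23,-4],"dr": [0,0,0]}
    - {"delta_pos": [28,23,-4],"dr": [0,0,0]}
    - {"delta_pos": [28,23,-4],"dr": [0,0,0]}
    - {"delta_pos": [28,23,-4],"dr": [0,0,0]}
    - {"delta_pos": [28,23,-4],"dr": [0,0,0]}
    - {"delta_pos": [28,23,-4],"dr": [0,0,0]}
    - {"delta_pos": [34,26,-4],"dr": [0,0,0]}
    - {"delta_pos": [0,0,0],"dr": [0,0,0]}
    - {"delta_pos": [0,0,0],"dr": [0,0,0]}

```text
time_s: 1.55
position: [0.5461, -0.2311, 0.2048]
tool_rot: [[0.372, -0.928, -0.001], [-0.928, -0.372, 0.0], [-0.001, 0.001, -1.0]]
ft_force: [0.2, -0.8, -0.2]
grip_width: 0.0853
```

Run:
```python
from h import *
s=env.observe();c=env.get_calibration("wrist");im=env.get_image("wrist");cv2.imwrite("pics/w1.png",im)
print(s["time_s"],s["position"],s["tool_rot"],proj(c,[.546,-.232,.083]))
import pickle;pickle.dump(c,open("c1.pkl","wb"))
cv2.imwrite("pics/w1b.png",cv2.resize(im,None,fx=1.5,fy=1.5,interpolation=cv2.INTER_CUBIC))
```

```text
1.55 [ 0.54611931 -0.23114611  0.2047781 ] [[ 3.72306546e-01 -9.28109258e-01 -1.02019674e-03]
 [-9.28109526e-01 -3.72307076e-01  3.84707641e-04]
 [-7.36877188e-04  8.03625137e-04 -9.99999406e-01]] [256.04615742 189.19270486]
```

View pics/w1b.png

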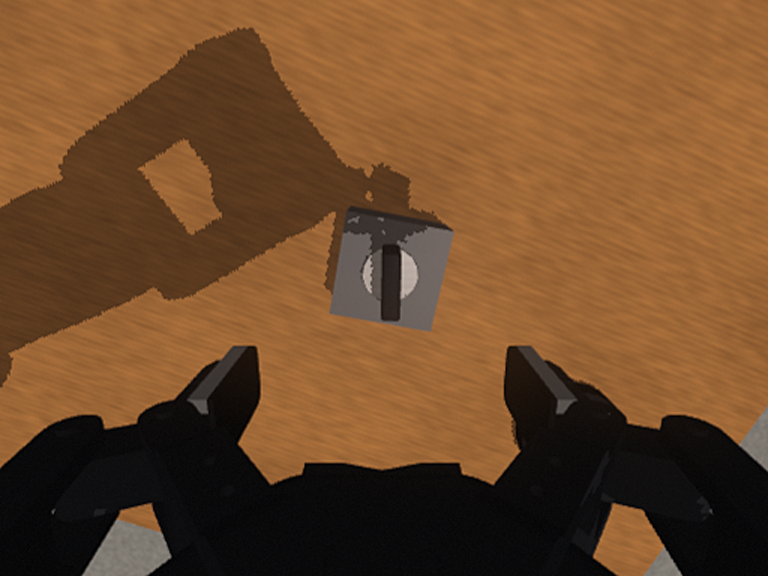

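Wrist view (scaled 1.5x): the bar is upright at (391,245–320) and the collar disc spans x 362–419, y 247–302.

Run:
```python
from h import *
import pickle;c=pickle.load(open("c1.pkl","rb"));im=cv2.imread("pics/w1.png")
f=lambda u,v,z:onz(c,u/1.5,v/1.5,z)
print("collar",f(390.5,274,.049), "w",np.linalg.norm(f(362,274,.049)-f(419,274,.049)))
g=im.max(2);m=((g<60)).astype(np.uint8);m[:158]=0;m[218:]=0;m[:,:250]=0;m[:,272:]=0
for r in range(160,218,4):
  x=np.where(m[r])[0]; print(r,x.min() if len(x) else 0,x.max() if len(x) else 0,end="; ")
a,b=f(392,246,.083),f(391,300,.083);print(a,b,"far top",a,np.degrees(np.arctan2(*(a-b)[1::-1])))
```

```text
collar [ 0.5456939  -0.23715404  0.049     ] w 0.03967010234743075
160 250 268; 164 251 265; 168 255 266; 172 255 266; 176 255 266; 180 255 266; 184 255 266; 188 254 266; 192 254 266; 196 254 265; 200 254 266; 204 254 266; 208 254 265; 212 254 265; 216 0 0; [ 0.56954346 -0.22763696  0.083     ] [ 0.5379241  -0.23989533  0.083     ] far top [ 0.56954346 -0.22763696  0.083     ] 21.190598760678725
```

Emit:
arm_command:
  steps:
    - {"delta_pos": [0,-3,-30],"dr": [0,0,0]}
    - {"delta_pos": [0,-3,-30],"dr": [0,0,0]}
    - {"delta_pos": [0,0,-30],"dr": [0,0,0]}
    - {"delta_pos": [0,0,-20],"dr": [0,0,0]}
    - {"delta_pos": [0,0,-12],"dr": [0,0,0]}
    - {"delta_pos": [0,0,-6],"dr": [0,0,0]}
    - {"delta_pos": [0,0,0],"dr": [0,0,0]}
    - {"delta_pos": [0,0,0],"dr": [0,0,0]}

```text
time_s: 2.4
position: [0.5462, -0.2382, 0.0783]
tool_rot: [[0.37, -0.929, 0.001], [-0.929, -0.37, -0.001], [0.001, -0.001, -1.0]]
ft_force: [0.2, 0.0, 0.6]
grip_width: 0.0853
```

Emit:
arm_command:
  grip: 0
  squeeze: 60
  steps:
    - {"delta_pos": [0,0,0],"dr": [0,0,0]}
    - {"delta_pos": [0,0,0],"dr": [0,0,0]}
    - {"delta_pos": [0,0,0],"dr": [0,0,0]}
    - {"delta_pos": [0,0,0],"dr": [0,0,0]}
    - {"delta_pos": [0,0,0],"dr": [0,0,0]}
    - {"delta_pos": [0,0,0],"dr": [0,0,0]}
    - {"delta_pos": [0,0,0],"dr": [0,0,0]}
    - {"delta_pos": [0,0,0],"dr": [0,0,0]}
    - {"delta_pos": [0,0,0],"dr": [0,0,0]}
    - {"delta_pos": [0,0,0],"dr": [0,0,0]}

```text
time_s: 3.4
position: [0.546, -0.2378, 0.0775]
tool_rot: [[0.371, -0.929, 0.0], [-0.929, -0.371, -0.0], [0.0, -0.0, -1.0]]
ft_force: [0.3, 1.3, 3.7]
grip_width: 0.011
```

Emit:
arm_command:
  steps:
    - {"delta_pos": [0,0,15],"dr": [0,0,0]}
    - {"delta_pos": [0,0,25],"dr": [0,0,0]}
    - {"delta_pos": [0,0,30],"dr": [0,0,0]}
    - {"delta_pos": [0,0,30],"dr": [0,0,8]}
    - {"delta_pos": [0,0,30],"dr": [0,0,8]}
    - {"delta_pos": [0,0,30],"dr": [0,0,8]}
    - {"delta_pos": [0,0,30],"dr": [0,0,8]}
    - {"delta_pos": [0,0,30],"dr": [0,0,8]}
    - {"delta_pos": [0,0,30],"dr": [0,0,8]}
    - {"delta_pos": [0,0,30],"dr": [0,-8,0]}
    - {"delta_pos": [0,0,0],"dr": [0,-8,0]}
    - {"delta_pos": [0,0,0],"dr": [0,-8,0]}
    - {"delta_pos": [0,0,0],"dr": [0,-8,0]}
    - {"delta_pos": [0,0,0],"dr": [0,-8,0]}
    - {"delta_pos": [0,0,0],"dr": [0,0,0]}
    - {"delta_pos": [0,0,0],"dr": [0,0,0]}
    - {"delta_pos": [0,0,0],"dr": [0,0,0]}

```text
time_s: 5.1
position: [0.5465, -0.238, 0.3578]
tool_rot: [[0.72, -0.265, 0.642], [-0.345, -0.939, -0.0], [0.602, -0.221, -0.767]]
ft_force: [0.1, -0.2, -2.4]
grip_width: 0.0111
```

Run:
```python
from h import *
s=env.observe();im=env.get_image("scene");c=env.get_calibration("scene")
print(s["time_s"],s["position"],s["tool_rot"],s["grip_width"])
p=s["position"]+s["tool_rot"][:,2]*0.04;u,v=proj(c,p).astype(int);print(u,v)
cr=im[v-45:v+45,u-55:u+55];cv2.imwrite("pics/s1.png",cv2.resize(cr,None,fx=6,fy=6,interpolation=cv2.INTER_CUBIC));cv2.imwrite("pics/s1full.png",im)
```

```text
5.1 [ 0.5465283  -0.23803131  0.35778237] [[ 7.19958655e-01 -2.64636132e-01  6.41581837e-01]
 [-3.44879820e-01 -9.38646837e-01 -1.56888934e-04]
 [ 6.02260280e-01 -2.21155675e-01 -7.67054576e-01]] 0.011076577058259025
147 179
```

View pics/s1.png

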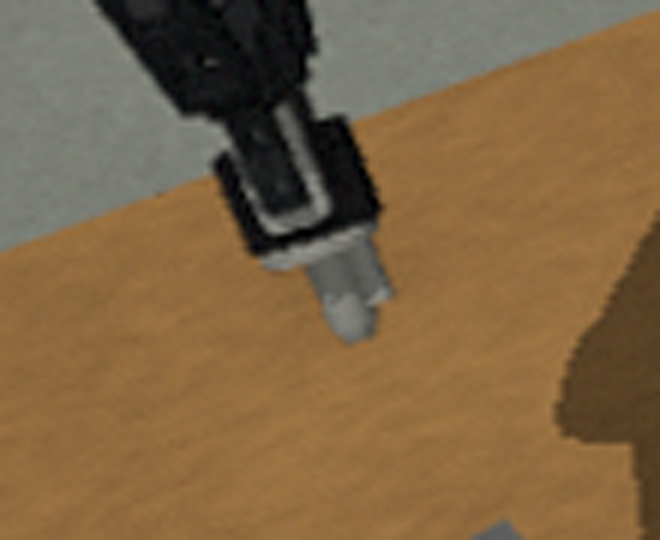

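Scene view: the key sticks out on the right of the shaft, at crop pixel (385,280). That is towards world +y, so handle +x = −tool y. Next I'll go upright to just short of the hub, with the key at about 42°.

Emit:
arm_command:
  steps:
    - {"delta_pos": [-2,20,0],"dr": [0,8,0]}
    - {"delta_pos": [-2,28,-10],"dr": [0,8,0]}
    - {"delta_pos": [-2,28,-10],"dr": [0,8,0]}
    - {"delta_pos": [-2,28,-10],"dr": [0,8,0]}
    - {"delta_pos": [-2,28,-10],"dr": [0,8,0]}
    - {"delta_pos": [-2,28,-10],"dr": [0,0,-7]}
    - {"delta_pos": [-2,28,-10],"dr": [0,0,-7]}
    - {"delta_pos": [-2,28,-10],"dr": [0,0,-7]}
    - {"delta_pos": [-2,28,-10],"dr": [0,0,-7]}
    - {"delta_pos": [-4,28,-15],"dr": [0,0,0]}
    - {"delta_pos": [-4,28,-15],"dr": [0,0,0]}
    - {"delta_pos": [-4,28,-15],"dr": [0,0,0]}
    - {"delta_pos": [-4,28,-15],"dr": [0,0,0]}
    - {"delta_pos": [-2,25,-15],"dr": [0,0,0]}
    - {"delta_pos": [0,10,-8],"dr": [0,0,0]}
    - {"delta_pos": [0,0,0],"dr": [0,0,0]}
    - {"delta_pos": [0,0,0],"dr": [0,0,0]}
    - {"delta_pos": [0,0,0],"dr": [0,0,0]}

```text
time_s: 6.95
position: [0.5106, 0.1523, 0.1951]
tool_rot: [[0.665, -0.747, 0.001], [-0.747, -0.665, -0.0], [0.001, -0.001, -1.0]]
ft_force: [-0.5, 0.1, -1.7]
grip_width: 0.011
```

Run:
```python
from h import *
import pickle
s=env.observe();c=env.get_calibration("wrist");im=env.get_image("wrist")
pickle.dump((c,s),open("c2.pkl","wb"));cv2.imwrite("pics/w2.png",im)
print(s["time_s"],s["position"],s["tool_rot"],proj(c,[.552,.188,.062]),proj(c,s["position"]+[0,0,-.0645]))
cv2.imwrite("pics/w2b.png",cv2.resize(im[60:360,80:430],None,fx=2,fy=2,interpolation=cv2.INTER_CUBIC))
```

```text
6.95 [0.51059945 0.15233695 0.19507501] [[ 6.65202522e-01 -7.46661624e-01  1.42282797e-03]
 [-7.46661998e-01 -6.65203529e-01 -3.53838467e-04]
 [ 1.21066779e-03 -8.26997336e-04 -9.99998925e-01]] [256.09152553 128.06813069] [255.45864422 210.14018532]
```

View pics/w2b.png

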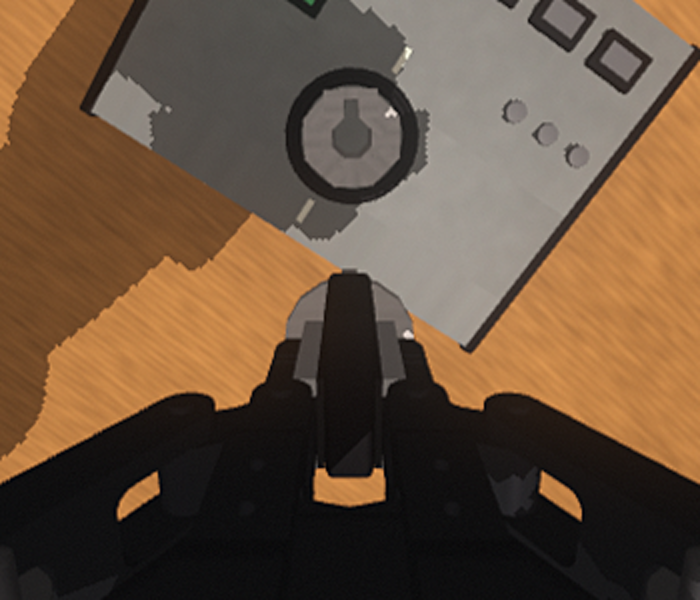

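Wrist crop (2x, offset 80,60): the bore is at (351,137), the hub face centre at (352,138), and the keyway points straight up in the image, so it is already aligned with the key. The collar spans x 286–412, the bar's front bottom edge is at y≈274, and the key tip shows at y≈269.

Run:
```python
from h import *
import pickle;c,s=pickle.load(open("c2.pkl","rb"))
P=s["position"];R=s["tool_rot"];hx=-R[:,1];hy=R[:,0]
f=lambda u,v,z:onz(c,80+u/2,60+v/2,z)
B=f(351,137,.062);H=f(352,138,.062)
print("bore",B,"hub",H,"w",np.linalg.norm(f(301,138,.062)-f(403,138,.062)))
k=f(351,102,.062)-B;print("keyway yaw",np.degrees(np.arctan2(k[1],k[0])),"len",np.hypot(*k[:2]),"key yaw",np.degrees(np.arctan2(hx[1],hx[0])))
r1,r2=f(405,56,.06),f(304,211,.06);d=r1-r2;print("ribs",np.degrees(np.arctan2(d[1],d[0])),np.linalg.norm(d),(r1+r2)/2)
e1,e2=f(467,350,.06),f(697,50,.06);d=e2-e1;print("case edge",np.degrees(np.arctan2(d[1],d[0])))
O=P+R[:,2]*.0645
for n,x,y,z in[("barend bot",22,0,36),("barend top",22,0,70),("bar back top",-22,0,70),("collar front",19.5,0,36),("cL",0,19.5,36),("cR",0,-19.5,36),("keytip",15,0,10),("key top",15,0,31)]:
  p=O+hx*x*1e-3+hy*y*1e-3+np.array([0,0,z*1e-3]);print(n,((proj(c,p)-[80,60])*2).round(1),((proj(c,p+hx*.001)-[80,60])*2).round(1))
im=cv2.imread("pics/w2.png");print(im[180:300:4,254].tolist())
```

```text
bore [0.55135579 0.18814609 0.062     ] hub [0.55132667 0.18750988 0.062     ] w 0.04642893906388116
keyway yaw 41.76088760044702 len 0.015313285356027913 key yaw 41.697958966856866
ribs 8.069501879805102 0.0832552426842419 [0.5520475  0.18771301 0.06      ]
case edge 8.650372691895432
barend bot [352.  269.6] [352.  266.2]
barend top [353.2 312. ] [353.2 307.8]
bar back top [352.8 479.9] [352.8 476.4]
collar front [352.  277.9] [352.  274.6]
cL [417.8 340.9] [417.9 337.8]
cR [286. 341.] [285.8 337.8]
keytip [351.4 267.8] [351.4 264.9]
key top [351.8 287.4] [351.8 284.2]
[[140, 148, 155], [140, 147, 155], [141, 149, 155], [140, 148, 155], [46, 51, 58], [29, 33, 41], [27, 32, 39], [27, 30, 38], [24, 28, 35], [26, 31, 38], [26, 29, 36], [23, 26, 34], [25, 28, 36], [24, 25, 32], [20, 24, 30], [20, 24, 28], [19, 22, 27], [18, 21, 25], [15, 18, 22], [16, 16, 22], [18, 18, 23], [15, 15, 19], [16, 17, 21], [14, 14, 19], [14, 14, 19], [9, 13, 15], [11, 10, 13], [30, 29, 33], [27, 28, 31], [27, 26, 27]]
```

Emit:
arm_command:
  steps:
    - {"delta_pos": [13,12,0],"dr": [0,0,0]}
    - {"delta_pos": [14,12,-14],"dr": [0,0,0]}
    - {"delta_pos": [14,12,-20],"dr": [0,0,0]}
    - {"delta_pos": [0,0,-20],"dr": [0,0,0]}
    - {"delta_pos": [0,0,-6],"dr": [0,0,0]}
    - {"delta_pos": [0,0,0],"dr": [0,0,0]}
    - {"delta_pos": [0,0,0],"dr": [0,0,0]}
    - {"delta_pos": [0,0,0],"dr": [0,0,0]}

```text
time_s: 7.8
position: [0.5513, 0.189, 0.1356]
tool_rot: [[0.666, -0.746, 0.002], [-0.746, -0.666, 0.0], [0.001, -0.002, -1.0]]
ft_force: [-0.5, 0.2, -1.0]
grip_width: 0.0108
```

Run:
```python
from h import *
import pickle
s=env.observe();c=env.get_calibration("wrist");im=env.get_image("wrist")
print(s["time_s"],s["position"],s["tool_rot"].round(4).tolist(),s["ft_force"])
P=s["position"]
print(proj(c,[.5515,.188,.062]))
cv2.imwrite("pics/w3b.png",cv2.resize(im[130:280,160:350],None,fx=4,fy=4,interpolation=cv2.INTER_CUBIC))
```

```text
7.8 [0.5513179  0.18898268 0.13561379] [[0.6657, -0.7462, 0.0021], [-0.7462, -0.6657, 0.0003], [0.0012, -0.0018, -1.0]] [-0.54906223  0.22631801 -1.0246376 ]
[256.51056442 206.80086551]
```

View pics/w3b.png

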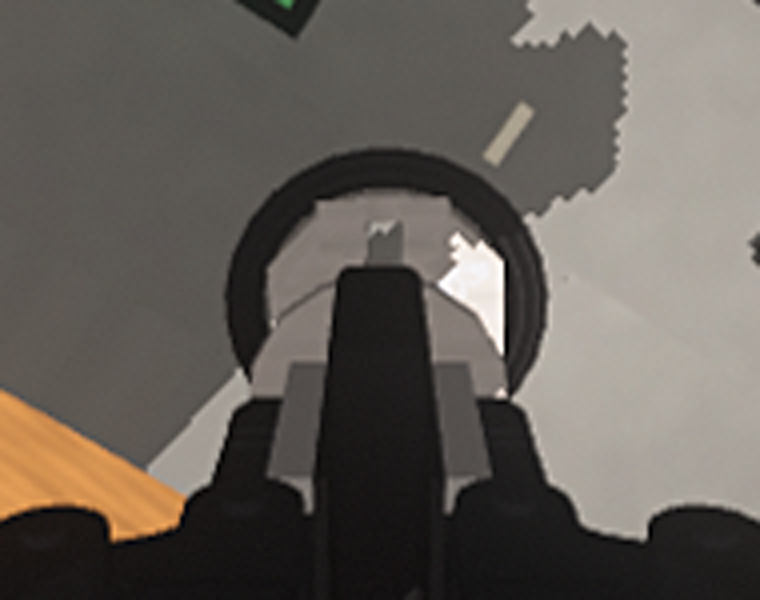

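The keyway is centred at x≈385 and the bar at about 378. The hub is about 1 mm to the right, so I'll correct for that and descend gently.

Emit:
arm_command:
  steps:
    - {"delta_pos": [0.4,-1,-2],"dr": [0,0,0]}
    - {"delta_pos": [0,0,-3],"dr": [0,0,0]}
    - {"delta_pos": [0,0,-3],"dr": [0,0,0]}
    - {"delta_pos": [0,0,-3],"dr": [0,0,0]}
    - {"delta_pos": [0,0,-3],"dr": [0,0,0]}
    - {"delta_pos": [0,0,0],"dr": [0,0,0]}
    - {"delta_pos": [0,0,0],"dr": [0,0,0]}

```text
time_s: 8.55
position: [0.5513, 0.1882, 0.1202]
tool_rot: [[0.666, -0.746, -0.0], [-0.746, -0.666, -0.0], [-0.0, 0.0, -1.0]]
ft_force: [-0.2, -0.3, -1.8]
grip_width: 0.0111
```

Emit:
arm_command:
  steps:
    - {"delta_pos": [0,0,-1],"dr": [0,0,0]}
    - {"delta_pos": [0,0,-1],"dr": [0,0,0]}
    - {"delta_pos": [0,0,-1],"dr": [0,0,0]}
    - {"delta_pos": [0,0,-1],"dr": [0,0,0]}
    - {"delta_pos": [0,0,0],"dr": [0,0,0]}
    - {"delta_pos": [0,0,0],"dr": [0,0,0]}

```text
time_s: 9.15
position: [0.5513, 0.1882, 0.1163]
tool_rot: [[0.666, -0.746, -0.0], [-0.746, -0.666, -0.0], [0.0, 0.0, -1.0]]
ft_force: [0.3, -0.0, -1.5]
grip_width: 0.0108
```

Emit:
arm_command:
  steps:
    - {"delta_pos": [0,0,-1],"dr": [0,0,0]}
    - {"delta_pos": [0,0,-1],"dr": [0,0,0]}
    - {"delta_pos": [0,0,0],"dr": [0,0,0]}
    - {"delta_pos": [0,0,0],"dr": [0,0,0]}

```text
time_s: 9.55
position: [0.5513, 0.1882, 0.1143]
tool_rot: [[0.666, -0.746, -0.0], [-0.746, -0.666, -0.0], [0.0, 0.0, -1.0]]
ft_force: [0.5, -1.0, -1.7]
grip_width: 0.0109
```

Emit:
arm_command:
  steps:
    - {"delta_pos": [0,0,-1],"dr": [0,0,0]}
    - {"delta_pos": [0,0,-1],"dr": [0,0,0]}
    - {"delta_pos": [0,0,-1],"dr": [0,0,0]}
    - {"delta_pos": [0,0,0],"dr": [0,0,0]}
    - {"delta_pos": [0,0,0],"dr": [0,0,0]}

```text
time_s: 10.05
position: [0.5513, 0.1882, 0.1112]
tool_rot: [[0.666, -0.746, -0.0], [-0.746, -0.666, -0.0], [-0.0, 0.0, -1.0]]
ft_force: [1.4, -2.2, -2.2]
grip_width: 0.0111
```

Emit:
arm_command:
  steps:
    - {"delta_pos": [0,0,-1],"dr": [0,0,0]}
    - {"delta_pos": [0,0,-1],"dr": [0,0,0]}
    - {"delta_pos": [0,0,-1],"dr": [0,0,0]}
    - {"delta_pos": [0,0,0],"dr": [0,0,0]}
    - {"delta_pos": [0,0,0],"dr": [0,0,0]}

```text
time_s: 10.55
position: [0.5513, 0.1882, 0.1082]
tool_rot: [[0.666, -0.746, -0.0], [-0.746, -0.666, -0.0], [-0.0, 0.0, -1.0]]
ft_force: [0.6, -0.1, -1.5]
grip_width: 0.0112
```

Emit:
arm_command:
  steps:
    - {"delta_pos": [0,0,-1.5],"dr": [0,0,0]}
    - {"delta_pos": [0,0,-1.5],"dr": [0,0,0]}
    - {"delta_pos": [0,0,-1.5],"dr": [0,0,0]}
    - {"delta_pos": [0,0,-1.5],"dr": [0,0,0]}
    - {"delta_pos": [0,0,-1.5],"dr": [0,0,0]}
    - {"delta_pos": [0,0,-1.5],"dr": [0,0,0]}
    - {"delta_pos": [0,0,-1.5],"dr": [0,0,0]}
    - {"delta_pos": [0,0,-1],"dr": [0,0,0]}
    - {"delta_pos": [0,0,0],"dr": [0,0,0]}
    - {"delta_pos": [0,0,0],"dr": [0,0,0]}

```text
time_s: 11.55
position: [0.5513, 0.1882, 0.0967]
tool_rot: [[0.666, -0.746, -0.0], [-0.746, -0.666, -0.0], [-0.0, 0.0, -1.0]]
ft_force: [1.8, -0.9, -1.7]
grip_width: 0.0108
```

Emit:
arm_command:
  steps:
    - {"delta_pos": [0,0,-0.5],"dr": [0,0,0]}
    - {"delta_pos": [0,0,-0.5],"dr": [0,0,0]}
    - {"delta_pos": [0,0,-0.5],"dr": [0,0,0]}
    - {"delta_pos": [0,0,0],"dr": [0,0,0]}
    - {"delta_pos": [0,0,0],"dr": [0,0,0]}

```text
time_s: 12.05
position: [0.5513, 0.1882, 0.0953]
tool_rot: [[0.666, -0.746, 0.0], [-0.746, -0.666, -0.0], [0.0, -0.0, -1.0]]
ft_force: [1.0, -1.3, -0.7]
grip_width: 0.011
```

Emit:
arm_command:
  steps:
    - {"delta_pos": [0,0,-0.4],"dr": [0,0,0]}
    - {"delta_pos": [0,0,-0.4],"dr": [0,0,0]}
    - {"delta_pos": [0,0,0],"dr": [0,0,0]}
    - {"delta_pos": [0,0,0],"dr": [0,0,0]}

```text
time_s: 12.45
position: [0.5513, 0.1882, 0.0945]
tool_rot: [[0.666, -0.746, 0.0], [-0.746, -0.666, 0.0], [0.0, -0.0, -1.0]]
ft_force: [1.6, -2.4, -0.7]
grip_width: 0.0114
```

Emit:
arm_command:
  steps:
    - {"delta_pos": [0,0,-0.3],"dr": [0,0,0]}
    - {"delta_pos": [0,0,-0.3],"dr": [0,0,0]}
    - {"delta_pos": [0,0,0],"dr": [0,0,0]}
    - {"delta_pos": [0,0,0],"dr": [0,0,0]}

```text
time_s: 12.85
position: [0.5513, 0.1882, 0.0945]
tool_rot: [[0.666, -0.746, 0.001], [-0.746, -0.666, -0.0], [0.0, -0.0, -1.0]]
ft_force: [-0.1, -2.4, 4.7]
grip_width: 0.0111
```

The collar is seated: TCP z is 94.5 mm as predicted, with about 6 N of push. Now I'll turn clockwise.

Emit:
arm_command:
  steps:
    - {"delta_pos": [0,0,0],"dr": [0,0,-2]}
    - {"delta_pos": [0,0,0],"dr": [0,0,-2]}
    - {"delta_pos": [0,0,0],"dr": [0,0,-2]}
    - {"delta_pos": [0,0,0],"dr": [0,0,-2]}
    - {"delta_pos": [0,0,0],"dr": [0,0,-2]}
    - {"delta_pos": [0,0,0],"dr": [0,0,0]}

```text
time_s: 13.45
position: [0.5514, 0.1883, 0.0945]
tool_rot: [[0.526, -0.85, 0.001], [-0.85, -0.526, 0.0], [0.0, -0.001, -1.0]]
ft_force: [0.3, -0.8, 5.6]
grip_width: 0.0109
```

Emit:
arm_command:
  steps:
    - {"delta_pos": [0,0,0],"dr": [0,0,-3]}
    - {"delta_pos": [0,0,0],"dr": [0,0,-3]}
    - {"delta_pos": [0,0,0],"dr": [0,0,-3]}
    - {"delta_pos": [0,0,0],"dr": [0,0,-3]}
    - {"delta_pos": [0,0,0],"dr": [0,0,-3]}
    - {"delta_pos": [0,0,0],"dr": [0,0,-3]}
    - {"delta_pos": [0,0,0],"dr": [0,0,-3]}
    - {"delta_pos": [0,0,0],"dr": [0,0,-2.3]}
    - {"delta_pos": [0,0,0],"dr": [0,0,0]}
    - {"delta_pos": [0,0,0],"dr": [0,0,0]}

```text
time_s: 14.45
position: [0.5517, 0.1884, 0.0945]
tool_rot: [[0.149, -0.989, 0.002], [-0.989, -0.149, 0.001], [-0.0, -0.002, -1.0]]
ft_force: [2.1, 0.0, 5.1]
grip_width: 0.011
```

Run:
```python
from h import *
import pickle
s=env.observe();c=env.get_calibration("wrist");im=env.get_image("wrist");t=env.get_image("top")
pickle.dump((c,s),open("c4.pkl","wb"));cv2.imwrite("pics/w4.png",im);cv2.imwrite("pics/t4.png",t)
R=s["tool_rot"];print(s["time_s"],s["position"],s["ft_force"],s["wrist_torque"],np.degrees(np.arctan2(-R[1,1],-R[0,1])))
cv2.imwrite("pics/w4b.png",cv2.resize(im,None,fx=1.5,fy=1.5,interpolation=cv2.INTER_CUBIC))
```

```text
14.45 [0.55174025 0.1884085  0.09447472] [2.13494627 0.01248268 5.07102613] [-0.07966474 -0.21087878 -0.05660913] 8.542199951274538
```

View pics/w4b.png

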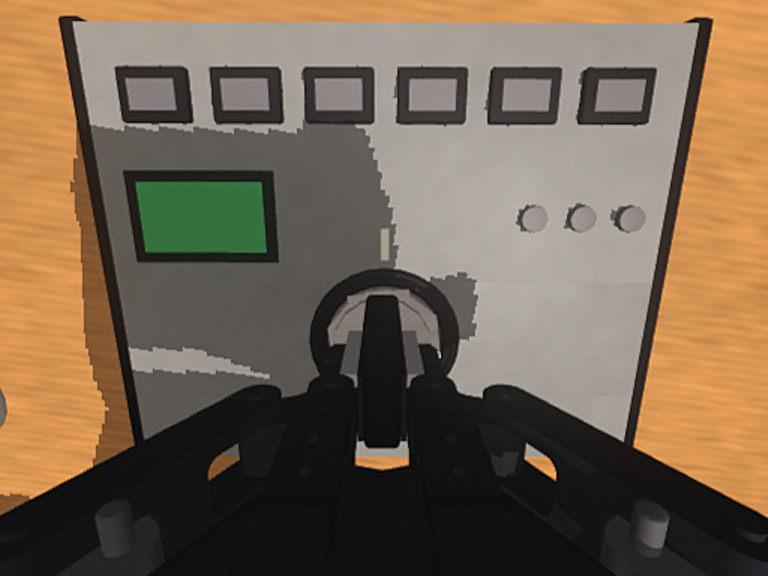

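The wrist view shows the rib at (384,244), in line with the bar, and the case square to the image. I'll check the yaw numerically from the sockets (y≈95, x 153–620) and the rear edge.

Run:
```python
from h import *
import pickle;c,s=pickle.load(open("c4.pkl","rb"));im=cv2.imread("pics/w4.png")
f=lambda u,v,z:onz(c,u,v,z)
m=cv2.inRange(cv2.cvtColor(im,cv2.COLOR_BGR2GRAY),0,85);m[:35]=0;m[90:]=0;m[:,:70]=0;m[:,445:]=0
n,_,st,ce=cv2.connectedComponentsWithStats(m)
q=np.array([f(*ce[i],.06)[:2] for i in range(1,n) if st[i][4]>300]);print(len(q),ce[1:].round(1).tolist() if n<12 else n)
v=np.linalg.svd(q-q.mean(0))[2][0];print("sockets row yaw -90",(np.degrees(np.arctan2(v[1],v[0]))%180)-90)
a=f(77/1.5,22/1.5,.06);b=f(692/1.5,24/1.5,.06);d=a-b;print("rear edge",np.degrees(np.arctan2(d[1],d[0]))-90,np.linalg.norm(d))
r=f(384.5/1.5,243/1.5,.061)[:2]-s["position"][:2];print("rib dir",np.degrees(np.arctan2(r[1],r[0])),np.hypot(*r))
```

```text
6 31
sockets row yaw -90 8.361093295824645
rear edge 8.3627792604602 0.20655465918145763
rib dir 7.837055516911372 0.03961171083088336
```

Socket row and rear edge both give 8.36°, against a handle yaw of 8.54°. Aligned, so I'll release and rise.

Emit:
arm_command:
  grip: 1
  steps:
    - {"delta_pos": [0,0,0],"dr": [0,0,0]}
    - {"delta_pos": [0,0,0],"dr": [0,0,0]}
    - {"delta_pos": [0,0,0],"dr": [0,0,0]}
    - {"delta_pos": [0,0,0],"dr": [0,0,0]}
    - {"delta_pos": [0,0,0],"dr": [0,0,0]}
    - {"delta_pos": [0,0,0],"dr": [0,0,0]}
    - {"delta_pos": [0,0,0],"dr": [0,0,0]}
    - {"delta_pos": [0,0,0],"dr": [0,0,0]}

```text
time_s: 15.35
position: [0.5513, 0.1882, 0.0939]
tool_rot: [[0.147, -0.989, -0.0], [-0.989, -0.147, 0.0], [-0.0, 0.0, -1.0]]
ft_force: [0.1, -0.3, 0.1]
grip_width: 0.0854
```

Emit:
arm_command:
  steps:
    - {"delta_pos": [0,0,8],"dr": [0,0,0]}
    - {"delta_pos": [0,0,15],"dr": [0,0,0]}
    - {"delta_pos": [0,0,25],"dr": [0,0,0]}
    - {"delta_pos": [0,0,30],"dr": [0,0,0]}
    - {"delta_pos": [-10,0,30],"dr": [0,0,0]}
    - {"delta_pos": [-20,0,20],"dr": [0,0,0]}
    - {"delta_pos": [-20,0,0],"dr": [0,0,0]}
    - {"delta_pos": [0,0,0],"dr": [0,0,0]}
    - {"delta_pos": [0,0,0],"dr": [0,0,0]}

```text
time_s: 16.25
position: [0.5015, 0.1882, 0.2224]
tool_rot: [[0.147, -0.989, 0.001], [-0.989, -0.147, 0.0], [0.0, -0.001, -1.0]]
ft_force: [0.6, -0.1, -0.3]
grip_width: 0.0856
```

Run:
```python
from h import *
import pickle
s=env.observe();c=env.get_calibration("wrist");im=env.get_image("wrist")
pickle.dump((c,s),open("c5.pkl","wb"));cv2.imwrite("pics/w5.png",im)
print(s["time_s"],s["position"],s["ft_force"],proj(c,[.5515,.188,.1]))
cv2.imwrite("pics/w5b.png",cv2.resize(im[60:360,110:410],None,fx=2,fy=2,interpolation=cv2.INTER_CUBIC))
```

```text
16.25 [0.50153752 0.18822219 0.22236756] [ 0.63753037 -0.10990228 -0.33381511] [263.70261868 134.14841611]
```

View pics/w5b.png

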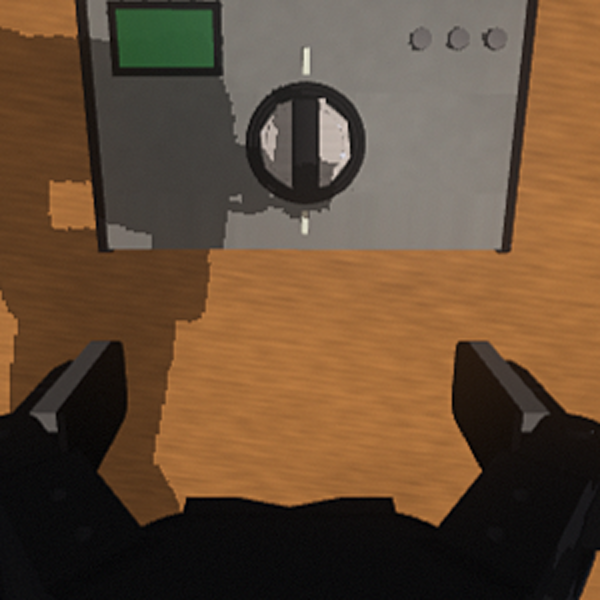

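The bar (x 292–319 over its whole length) lies in line with the ribs at (306,60) and (305,225), and the collar sits on the hub. Handing in.

```bash
python3 -c "
from rig import env
print(env.close_job())"
```

```text
the job is handed in; nothing more can be done
None
```

The selector handle is fully home in the tester's hub, turned clockwise into line with the white ribs, and released. I handed the job in at about 16 s.

- **Keyway:** I matched the key to the keyway from the camera images (both at about 41.7°). It slid in on the first straight descent, so the press-and-turn search was not needed.
- **Seating:** the collar touched down at the predicted height (TCP z 94.5 mm). In the readings at the end of each move, the push on the tester stayed around 6 N.
- **Alignment:** before release, the handle's yaw was 8.54°. The tester read 8.36° from its sockets and rear edge, and 7.8–8.1° from the rib sightings, so they agree within about 0.7°.
- **After release:** the last picture shows the bar still in line with both ribs, the collar on the hub and the gripper clear. I judged that by eye and did not measure the angle again.
- **Other things on the bench:** the arm's path stayed clear of the tape and jar, but I did not take a final picture to check them.

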